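# Clear the soldering bench into tool tray and reel tub

## Robot

A 7-joint arm with a two-finger parallel gripper is mounted at the origin on a cart in front of the work surface, level with it; the furniture and walls round the work are solid. World frame = base frame: x ahead of the robot, y to its left, z up, the work surface at z = 0. Lengths are in m, angles in rad, forces in N, time in s.
With the tool pointing down it reaches from about 0.425 to 0.875 m from the base axis. Payload 8.4 kg.
Tool frame: the origin (TCP) lies at the centre of the arm's flange, where the gripper is bolted on; the fingertips stand 182 mm ahead of it and the grasp point (between the pads) lies 164 mm ahead of it; z points along the fingers, y is the line along which they close (so a half turn about z gives the same grasp; the last joint's range is limited). The gripper opens to 87 mm and grips with 3 to 60 N. Pads are 19 mm wide; open, the fingers measure 117 mm over their backs; the gripper's body (75 mm by 190 mm) begins 51 mm behind the grasp point.
Start: joints at [1.102, 0.333, 0.04, 1.465, -0.013, 1.343, -0.059], TCP at [0.235, -0.606, 0.405] pointing down, gripper open.
Joint ranges: [-2.58, 2.58], [-0.38, 2.09], [-1.3, 1.39], [0.25, 2.4], [-1.5, 4.64], [0.08, 2.09], [-2.65, 2.65]. Speed limits (rad/s): [2.22, 2.22, 2.79, 2.79, 3.14, 3.14, 3.14].

## Interface

Orientations are given as a 3x3 rotation matrix whose columns are the frame's x, y, z axes.
In Python, from plant import env, viewer gives the robot as it stands.
- The arm moves only by the tool play_rows, never from a script. Its argument "targets" is text: rows parted by semicolons, each of 4 numbers parted by spaces: the shift along the world's x, y, z in mm, then the turn about the world's z in degrees. In form: tx ty tz spin; .... A call has 1 to 10 rows; each row shifts and turns the commanded pose from where the row before left it; what a row does not reach is not made up. A row lasts 1/8 s, in which the tool goes at most 62.5 mm and 10.7 degrees, less where a joint would pass 70% of its speed; a pose out of reach is approached as far as the arm can. A call is refused whole if a number of a shift passes 62.5 or a number of a turn 10.7, either way. A call with a gripper value outside its range is refused whole. "grip" is the finger opening in mm, from 0 to 87, set as the call begins (left out, the last holds). The fingers move at their own pace and stop on an object; "force" is the grip in N (left out, the last holds). Time passes only in rows, so rows that do not move let the fingers close. It gives the time, the measured TCP pose, the force, the opening and the grip force at its end, in the units of the state.
- env.read_state(): the state, without advancing time (a new reading comes with each control period).
- viewer.capture(name): name is "scene" or "top" or "wrist"; returns the picture (400x640x3 uint8, blue, green, red); there is no depth.
- viewer.calibration(name): a dict with "intrinsics" (3x3 intrinsics, pixels), "k1" (the pictures are not rectified: a ray, as slopes to the right and down, at radius r is drawn at 1 + k1 r^2 times it, then the intrinsics apply), "origin" and "rotation" of the camera in the world; the wrist camera has in their place "hand_eye" (4x4, takes a point from camera to tool coordinates, whose origin is the TCP and whose axes are the flange's). Camera axes: x right, y down, z forward; pixel columns grow to the right and rows downward; lengths in m; the calibration is good to about 2 mm. A picture is of the moment at which its call begins: read the wrist's pose just before it. calibration takes no time and is no camera call.
- env.finish_job(): hands the job in; it is judged then, once.
The state is a dict: "clock": time; "joint_pos": joint angles; "joint_vel": joint speeds; "effort": joint torques, N m; "position": TCP position; "tool_rot": TCP orientation; "contact_force": force on the tool from outside, world axes, zero at the start; "wrist_torque": the same for the moment, N m; "opening": finger opening in m; "gripper_force": force on a finger pad.
Only numpy, scipy, OpenCV 4.12 (cv2) and the standard library are available. Lean on these libraries where they do the work, as an engineer would, in place of code of your own. Each camera call takes 0.05 s, during which the arm holds its last target. There are 200 camera calls.

## Task

Clear the bench: take the loose green cap off the white tub and seat it on the dark ring stand, then put every reel and roll (solder, tape) into the tub, and every hand tool (screwdrivers, pliers, desoldering pump) lying flat in the blue tray. When all the reels are in, put the cap back on the tub so that it sits down flat on the rim; leave the bottle, the battery and the circuit board where they are.

Things in the scene. Friction and masses are not known exactly. Their poses are not given: they have to be found in the camera images.
- reel_tub: white round open tub, fixed: 160 mm outside, 150 mm inside diameter, 85 mm high, inner floor 4 mm above its underside. Three reels fit side by side if the first is set against the wall; one solder reel stacked on another would hold the cap up, the tape on a reel would not. Origin at the centre of its underside, z up.
- reel_tub_rim (a point): centre of the tub's mouth, level with its rim (85 mm above the desk).
- cap_stand: low dark steel ring stand for the cap, fixed: 166 mm diameter at the foot, 150 mm inside diameter, 20 mm high. Origin at the centre of its underside.
- cap_stand_rim (a point): centre of the stand's mouth, level with its rim (20 mm above the desk).
- tub_cap: loose green cap, at first on the tub, 120 g: a flange 168 mm in diameter from z = 10 to 18 mm, below it a plug of 136 mm diameter (bevelled at its foot) from z = 0 to 10 mm, on top a black round knob of 30 mm diameter from z = 18 to 48 mm. Origin at the centre of the plug's underside. When seated on tub or stand the flange rests on the rim and the origin is 10 mm below the rim.
- tool_tray: blue open tray for hand tools, fixed: 236 mm along its x, 200 mm along its y, walls 5 mm thick, 45 mm high, floor 5 mm thick. Origin at the centre of its underside.
- yellow_screwdriver: yellow-handled screwdriver, 184 mm long, 60 g. Lies flat with its length along its y axis: origin on the desk under mid-length; the handle, 25 mm across and 25 mm high, runs from y = 0 to y = +92 mm, the thin blade towards -y. Balances near y = +35 mm. May be absent.
- red_screwdriver: red-handled screwdriver, 171 mm long, 60 g. Lies flat with its length along its y axis: origin on the desk under mid-length; the handle, 25 mm across and 25 mm high, runs from y = -7 to y = +85 mm, the thin blade towards -y. Balances near y = +35 mm. May be absent.
- blue_pliers: long-nose pliers with blue grips, 162 mm long, 12 mm thick, 110 g. Lies flat with its length along its y axis: origin on the desk under mid-length; jaws towards -y, the two grips spread to 52 mm overall towards y = +81 mm, the joint (16 mm wide) near y = -25 mm. Can be gripped across both grips at y = +10 mm (43 mm wide there, squeeze 25 N). May be absent.
- desolder_pump: blue desoldering pump (solder sucker), a round tool 188 mm long, 21 mm across and 21 mm high, 70 g. Lies flat with its length along its y axis: origin on the desk under mid-length; white nozzle towards -y, black plunger knob towards +y. Straight blue body, good to grip, from y = -50 to +40 mm; balances near the origin. May be absent.
- solder_reel_a: reel of solder wire, white flanges, standing upright: 58 mm diameter, 46 mm high, 250 g. Origin on its underside; the reel's axis passes through y = +13 mm of its frame (a wire end trails towards -y and is not solid); z points up along the axis. May be absent.
- solder_reel_b: reel of solder wire, white flanges, standing upright: 58 mm diameter, 46 mm high, 250 g. Origin on its underside; the reel's axis passes through y = +13 mm of its frame (a wire end trails towards -y and is not solid); z points up along the axis. May be absent.
- red_tape: roll of red insulating tape lying flat: 62 mm diameter, 18 mm high, 50 g (grip it round the outside). Origin at the centre of its underside. May be absent.
- dropper_bottle: small brown dropper bottle, 33 mm diameter, 102 mm high, standing; leave it alone. Origin under its centre.
- block_battery: 9 V block battery, 18 x 27 x 48 mm, standing; leave it alone. Origin under its centre.
- circuit_board: green circuit board with parts, 55 x 82 x 17 mm, lying; leave it alone. Origin under its centre.

How it is judged:
On the way, in this order (a step that is already met when the one before it is completed fails the run):
1. the cap is seated on the ring stand and let go (horizontal distance between tub_cap and cap_stand_rim below 0.009 m and z of tub_cap in the frame of cap_stand_rim between -0.014 and -0.006 m and angle between tub_cap's own z axis and vertical below 0.06 rad and contact force between tub_cap and the fingers below 0.2 N), for 0.2 s.
2. with the cap still on the stand, every reel and roll that is there lies in the tub (all of step 1 and horizontal distance between each of solder_reel_a, solder_reel_b, red_tape and reel_tub below 0.075 m and z of each of solder_reel_a, solder_reel_b, red_tape in the frame of reel_tub below 0.07 m and contact force between each of solder_reel_a, solder_reel_b, red_tape and the fingers below 0.2 N and linear speed of each of solder_reel_a, solder_reel_b, red_tape below 0.03 m/s), for 0.2 s.
At the end, for the whole second after the job is handed in: Cap on the tub (within 9 mm of centre, 4 mm of the rim, tilt < 0.06 rad); reels present in the tub; tools present in the tray: within 0.25 rad of level, mid-length within 60 mm of its centre along its x and 95 mm along its y, under 38 mm above its underside; all released, at rest (horizontal distance between tub_cap and reel_tub_rim below 0.009 m and z of tub_cap in the frame of reel_tub_rim between -0.014 and -0.006 m and angle between tub_cap's own z axis and vertical below 0.06 rad and contact force between each of tub_cap, solder_reel_a, solder_reel_b, red_tape, yellow_screwdriver, red_screwdriver, blue_pliers, desolder_pump and the fingers below 0.2 N and horizontal distance between each of solder_reel_a, solder_reel_b, red_tape and reel_tub below 0.075 m and z of each of solder_reel_a, solder_reel_b, red_tape in the frame of reel_tub below 0.07 m and linear speed of each of solder_reel_a, solder_reel_b, red_tape, yellow_screwdriver, red_screwdriver, blue_pliers, desolder_pump below 0.03 m/s and x of yellow_screwdriver in the frame of tool_tray between -0.06 and 0.06 m and y of yellow_screwdriver in the frame of tool_tray between -0.095 and 0.095 m and z of each of yellow_screwdriver, red_screwdriver, blue_pliers, desolder_pump in the frame of tool_tray below 0.038 m and angle between yellow_screwdriver's own y axis and vertical between 1.32 and 1.82 rad and x of red_screwdriver in the frame of tool_tray between -0.06 and 0.06 m and y of red_screwdriver in the frame of tool_tray between -0.095 and 0.095 m and angle between red_screwdriver's own y axis and vertical between 1.32 and 1.82 rad and x of blue_pliers in the frame of tool_tray between -0.06 and 0.06 m and y of blue_pliers in the frame of tool_tray between -0.095 and 0.095 m and angle between blue_pliers's own y axis and vertical between 1.32 and 1.82 rad and x of desolder_pump in the frame of tool_tray between -0.06 and 0.06 m and y of desolder_pump in the frame of tool_tray between -0.095 and 0.095 m and angle between desolder_pump's own y axis and vertical between 1.32 and 1.82 rad); the robot touches nothing.
It fails at once if the bottle, the battery or the circuit board is shifted by more than 40 mm or tipped over (distance of any of dropper_bottle, block_battery, circuit_board from where it was at the start of the episode above 0.04 m or angle between any of dropper_bottle, block_battery, circuit_board's own z axis and vertical above 0.6 rad).
Of yellow_screwdriver, red_screwdriver, blue_pliers, desolder_pump only 2 to 3 are there at a start; the rules pass over those that are not, and their reading is None.
Of solder_reel_a, solder_reel_b, red_tape only 2 to 3 are there at a start; the rules pass over those that are not, and their reading is None.
At some moment in a run one of yellow_screwdriver, red_screwdriver, blue_pliers, desolder_pump, red_tape may be knocked a few centimetres aside while the robot is not near it.
Once in a run the grip may slacken for a moment while it holds something.
It also fails if it takes over 210 s, if anything falls off the work surface, if the arm or the gripper's body presses on something with over 40 N, if the wrist force passes 120 N, or if a joint passes its speed limit or range.

## Working session

There is one attempt and no reset: what is moved stays moved. The work goes in short steps, Python scripts to look and compute and a tool call to move; the robot and the scene stay as the last step left them, time stands still between calls to the robot, and variables do not carry over. Pictures are saved under pics/ and viewed, at most 14 in all, crops included, and the job is handed in when it is done.

Besides the shell and the picture viewer there is one more tool, called after "Emit:" in YAML: its name, and indented under it one key for each argument. play_rows: Moves the arm, as the interface text tells. Its arguments: {"type":"object","properties":{"targets":{"type":"string"},"grip":{"type":"number"},"force":{"type":"number"}},"required":["targets"]}

```bash
ls; mkdir -p pics
cat > h.py <<'E'
import numpy as np, cv2
from plant import env, viewer
def snap(n,fn=None):
    s=env.read_state(); im=np.array(viewer.capture(n))
    if fn: cv2.imwrite('pics/'+fn,im)
    return im,s
def cam(n,s=None):
    c=viewer.calibration(n);K=np.array(c['intrinsics']);k1=c['k1']
    if n=='wrist':
        H=np.array(c['hand_eye']);R=np.array(s['tool_rot']);o=R@H[:3,3]+np.array(s['position']);R=R@H[:3,:3]
    else: o=np.array(c['origin']);R=np.array(c['rotation'])
    return K,k1,o,R
def rays(C,px):
    K,k1,o,R=C;px=np.atleast_2d(np.float64(px))
    d=cv2.undistortPoints(px[:,None],K,np.array([k1,0,0,0,0.]))[:,0]
    return np.c_[d,np.ones(len(d))]@R.T
def plane(C,px,z):
    r=rays(C,px);o=C[2];return o+r*((z-o[2])/r[:,2])[:,None]
def proj(C,P):
    K,k1,o,R=C;q=(np.atleast_2d(P)-o)@R;d=q[:,:2]/q[:,2:];r2=(d**2).sum(1,keepdims=True)
    d=d*(1+k1*r2);return d*[K[0,0],K[1,1]]+[K[0,2],K[1,2]]
def tri(C1,p1,C2,p2):
    a=rays(C1,p1)[0];b=rays(C2,p2)[0]
    A=np.c_[a,-b];t=np.linalg.lstsq(A,C2[2]-C1[2],rcond=None)[0]
    x=C1[2]+a*t[0];y=C2[2]+b*t[1];return (x+y)/2,np.linalg.norm(x-y)
E
python3 - <<'E'
from h import *
s=env.read_state();print({k:np.round(v,3).tolist() for k,v in s.items()})
for n in('top','scene','wrist'):
    c=viewer.calibration(n);print(n,{k:np.round(v,3).tolist() for k,v in c.items()})
    snap(n,n+'0.png')
E
```

```text
pics
{'clock': 0.0, 'joint_pos': [1.102, 0.334, 0.04, 1.466, -0.013, 1.343, -0.059], 'joint_vel': [-0.002, 0.0, -0.0, 0.0, 0.0, 0.001, 0.0], 'effort': [0.001, -65.635, 1.336, -40.38, -0.06, 0.045, 0.0], 'position': [0.235, -0.606, 0.404], 'tool_rot': [[0.932, 0.361, -0.001], [0.361, -0.932, 0.001], [-0.0, -0.002, -1.0]], 'contact_force': [0.419, 0.65, -0.573], 'wrist_torque': [0.026, -0.002, -0.024], 'gripper_force': 0.0, 'opening': 0.087}
top {'intrinsics': [[440.879, 0.0, 322.543], [0.0, 440.879, 203.532], [0.0, 0.0, 1.0]], 'k1': -0.108, 'origin': [0.275, 0.054, 1.497], 'rotation': [[-0.049, -0.978, 0.204], [-0.999, 0.048, -0.009], [-0.001, -0.204, -0.979]]}
scene {'intrinsics': [[379.931, 0.0, 322.777], [0.0, 379.931, 199.14], [0.0, 0.0, 1.0]], 'k1': -0.033, 'origin': [0.112, 0.761, 0.752], 'rotation': [[-0.852, -0.314, 0.42], [-0.524, 0.527, -0.669], [-0.011, -0.79, -0.613]]}
wrist {'intrinsics': [[316.241, 0.0, 319.679], [0.0, 316.241, 197.21], [0.0, 0.0, 1.0]], 'k1': 0.006, 'hand_eye': [[-0.001, -0.959, -0.285, 0.078], [1.0, -0.001, -0.0, -0.002], [-0.0, -0.285, 0.959, 0.02], [0.0, 0.0, 0.0, 1.0]]}
```

View pics/top0.png

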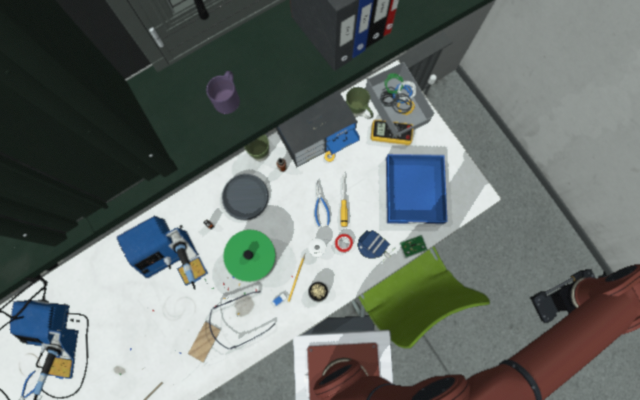

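View pics/scene0.png

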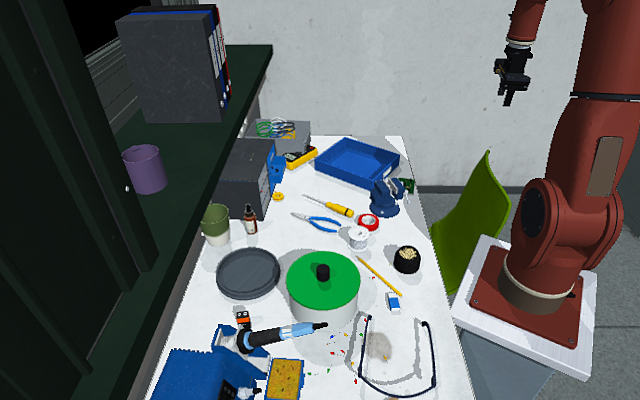

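The top view shows the cap at (250,254), stand (245,196), tray (416,188), pliers (321,203), yellow screwdriver (344,200), solder reel (316,247), tape (344,242), board (413,246), battery (208,224) and bottle (282,163). The scene view shows the same set, with a blue vise at (385,195) near the tape.

```bash
cat > m.py <<'E'
from h import *
def blob(im,lo,hi,box=None,allc=False):
    h=cv2.cvtColor(im,cv2.COLOR_BGR2HSV)
    m=cv2.inRange(h,np.array(lo),np.array(hi))
    if box is not None:
        z=np.zeros_like(m);x0,y0,x1,y1=box;z[y0:y1,x0:x1]=m[y0:y1,x0:x1];m=z
    m=cv2.morphologyEx(m,cv2.MORPH_CLOSE,np.ones((3,3)))
    cs,_=cv2.findContours(m,cv2.RETR_EXTERNAL,cv2.CHAIN_APPROX_NONE)
    cs=sorted(cs,key=cv2.contourArea,reverse=True)
    return cs if allc else cs[0][:,0].astype(float)
def circ(C,c,z):
    p=plane(C,c,z)[:,:2].astype(np.float32);(x,y),r=cv2.minEnclosingCircle(p)
    A=np.c_[2*p,np.ones(len(p))];f=np.linalg.lstsq(A,(p**2).sum(1),rcond=None)[0]
    return np.round([x,y,r,f[0],f[1],np.sqrt(f[2]+f[0]**2+f[1]**2)],4)
E
python3 - <<'E'
from m import *
T=cv2.imread('pics/top0.png');S=cv2.imread('pics/scene0.png');CT=cam('top');CS=cam('scene')
g=blob(T,(45,100,60),(75,255,255),(200,220,300,290));g2=blob(S,(45,100,60),(75,255,255),(270,240,370,320))
print('cap T',circ(CT,g,.093),'S',circ(CS,g2,.093)); print(cv2.fitEllipse(g.astype(np.float32))[0],cv2.fitEllipse(g2.astype(np.float32))[0])
k=blob(T,(0,0,0),(180,255,60),(238,242,260,266));k2=blob(S,(0,0,0),(180,255,60),(308,258,338,290))
for n,C,c in(('kT',CT,k),('kS',CS,k2)): print(n,c.mean(0),c.min(0),c.max(0),circ(C,c,.12))
t=blob(T,(0,120,80),(8,255,255),(325,225,365,260));t2=blob(S,(0,120,80),(8,255,255),(345,205,385,240))
print('tape',circ(CT,t,.018),circ(CS,t2,.018),tri(CT,cv2.fitEllipse(t.astype(np.float32))[0],CS,cv2.fitEllipse(t2.astype(np.float32))[0]))
st=blob(T,(0,0,30),(180,110,110),(218,170,275,222));st2=blob(S,(0,0,30),(180,110,110),(205,240,285,304))
print('stand',circ(CT,st,.02),circ(CS,st2,.02),tri(CT,cv2.fitEllipse(st.astype(np.float32))[0],CS,cv2.fitEllipse(st2.astype(np.float32))[0]))
y=blob(T,(20,120,120),(32,255,255),(330,165,360,235));y2=blob(S,(15,120,120),(32,255,255),(295,185,360,222))
for C,c in((CT,y),(CS,y2)):
  (cx,cy),(vx,vy)=c.mean(0),cv2.fitLine(c.astype(np.float32),2,0,.01,.01)[:2,0];u=(c-[cx,cy])@[vx,vy]
  print('yel',np.round(plane(C,[[cx+vx*u.min(),cy+vy*u.min()],[cx+vx*u.max(),cy+vy*u.max()],[cx,cy]],.0125),3).tolist())
tr=blob(T,(100,120,40),(125,255,255),(375,140,460,235));print('tray',[np.round(plane(CT,q,.045)[0],3).tolist() for q in cv2.boxPoints(cv2.minAreaRect(tr.astype(np.float32)))])
tr=blob(S,(100,120,40),(125,255,255),(305,130,405,190));a=tr[[tr[:,0].argmin(),tr[:,0].argmax(),tr[:,1].argmin(),tr[:,1].argmax()]];print(np.round(plane(CS,a,.045),3).tolist(),a.tolist())
for n,p in dict(cs=(316,247),bat=(208,224),bot=(282,163),board=(413,246),vise=(374,244),cab=(315,130),shelf=(170,190),black=(318,290)).items(): print(n,np.round(plane(CT,p,.03),3)[0])
cr=T[130:310,180:460];cv2.imwrite('pics/c.png',cv2.resize(cr,(800,514),interpolation=cv2.INTER_CUBIC))
E
```

```text
cap T [0.4118 0.2835 0.0824 0.412  0.2835 0.0805] S [0.4136 0.2877 0.0853 0.4128 0.2869 0.083 ]
(249.14837646484375, 255.23255920410156) (322.6951599121094, 280.2452697753906)
kT [248.04545455 254.45454545] [244. 251.] [252. 258.] [0.4111 0.2824 0.0137 0.4114 0.2821 0.0121]
kS [322.70212766 272.34042553] [316. 264.] [329. 281.] [0.4102 0.2934 0.0247 0.4091 0.2925 0.0198]
tape [ 0.4463 -0.0234  0.0298  0.4466 -0.0233  0.0281] [ 0.4445 -0.0155  0.0374  0.4438 -0.0184  0.0321] (array([ 0.44668525, -0.0236641 ,  0.01241109]), np.float64(0.0009333375893943187))
stand [0.6217 0.3038 0.0821 0.6215 0.305  0.079 ] [0.6207 0.3154 0.0881 0.6196 0.315  0.0836] (array([0.62633493, 0.3086675 , 0.00253376]), np.float64(0.003529818400703093))
yel [[0.594, -0.032, 0.012], [0.507, -0.028, 0.012], [0.548, -0.03, 0.012]]
yel [[0.599, -0.032, 0.012], [0.501, -0.029, 0.012], [0.548, -0.03, 0.012]]
tray [[0.504, -0.171, 0.045], [0.738, -0.19, 0.045], [0.729, -0.396, 0.045], [0.494, -0.371, 0.045]]
[[0.743, -0.19, 0.045], [0.489, -0.349, 0.045], [0.73, -0.384, 0.045], [0.504, -0.125, 0.045]] [[314.0, 159.0], [399.0, 158.0], [344.0, 137.0], [367.0, 189.0]]
cs [0.434 0.07  0.03 ]
bat [0.529 0.432 0.03 ]
bot [0.732 0.174 0.03 ]
board [ 0.421 -0.255  0.03 ]
vise [ 0.435 -0.124  0.03 ]
cab [0.847 0.054 0.03 ]
shelf [0.655 0.567 0.03 ]
black [0.293 0.07  0.03 ]
```

View pics/c.png

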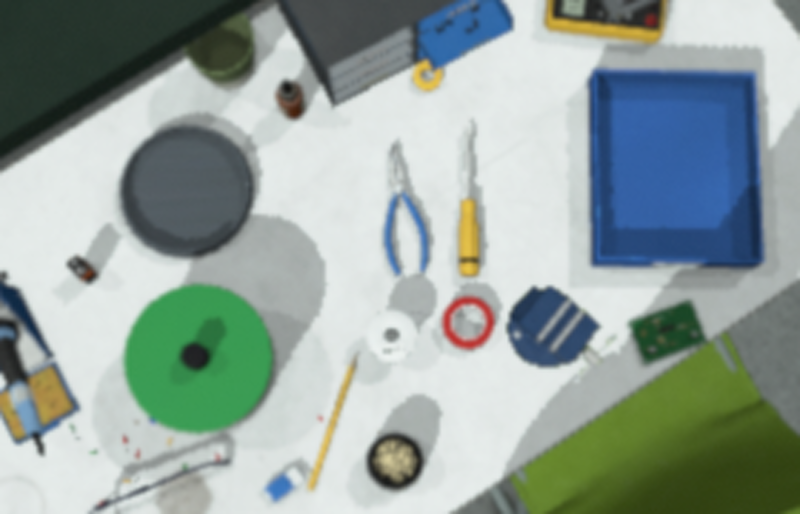

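The crop shows one solder reel at crop (390,333), the tape (467,322), and the cap knob (195,356). No second reel, pump or red screwdriver is visible.

Run:
```python
from h import *
CT=cam('top');CS=cam('scene')
for n,p in dict(shelf=(200,150),shelf2=(262,115),chairA=(430,252),chairB=(488,298),vise=(374,236),bottle=(282,161),cab=(327,160)).items():
    for z in(0,.05,.1,.15,.2,.3,.4): 
        P=plane(CT,p,z);print(n,z,np.round(P[0],3),np.round(proj(CS,P)[0]))
```

```text
shelf 0 [0.806 0.471 0.   ] [152. 288.]
shelf 0.05 [0.788 0.457 0.05 ] [155. 274.]
shelf 0.1 [0.77  0.443 0.1  ] [159. 259.]
shelf 0.15 [0.752 0.429 0.15 ] [163. 243.]
shelf 0.2 [0.735 0.415 0.2  ] [167. 226.]
shelf 0.3 [0.699 0.387 0.3  ] [177. 187.]
shelf 0.4 [0.664 0.359 0.4  ] [188. 143.]
shelf2 0 [0.927 0.245 0.   ] [186. 221.]
shelf2 0.05 [0.906 0.238 0.05 ] [189. 209.]
shelf2 0.1 [0.884 0.232 0.1  ] [192. 197.]
shelf2 0.15 [0.862 0.225 0.15 ] [195. 184.]
shelf2 0.2 [0.84  0.219 0.2  ] [199. 170.]
shelf2 0.3 [0.797 0.206 0.3  ] [207. 138.]
shelf2 0.4 [0.753 0.194 0.4  ] [216. 102.]
chairA 0 [ 0.4   -0.318  0.   ] [418. 180.]
chairA 0.05 [ 0.396 -0.305  0.05 ] [420. 170.]
chairA 0.1 [ 0.392 -0.293  0.1  ] [422. 159.]
chairA 0.15 [ 0.388 -0.281  0.15 ] [425. 148.]
chairA 0.2 [ 0.384 -0.268  0.2  ] [427. 136.]
chairA 0.3 [ 0.375 -0.243  0.3  ] [432. 108.]
chairA 0.4 [ 0.367 -0.219  0.4  ] [439.  76.]
chairB 0 [ 0.233 -0.503  0.   ] [481. 168.]
chairB 0.05 [ 0.235 -0.484  0.05 ] [482. 159.]
chairB 0.1 [ 0.236 -0.466  0.1  ] [484. 149.]
chairB 0.15 [ 0.238 -0.447  0.15 ] [486. 138.]
[... 327 characters left out ...]
.44  -0.105  0.2  ] [388. 155.]
vise 0.3 [ 0.427 -0.093  0.3  ] [394. 125.]
vise 0.4 [ 0.414 -0.081  0.4  ] [401.  90.]
bottle 0 [0.748 0.176 0.   ] [246. 228.]
bottle 0.05 [0.733 0.172 0.05 ] [249. 216.]
bottle 0.1 [0.717 0.168 0.1  ] [252. 204.]
bottle 0.15 [0.701 0.164 0.15 ] [255. 190.]
bottle 0.2 [0.685 0.16  0.2  ] [258. 176.]
bottle 0.3 [0.653 0.152 0.3  ] [266. 143.]
bottle 0.4 [0.622 0.144 0.4  ] [275. 106.]
cab 0 [0.744 0.017 0.   ] [279. 200.]
cab 0.05 [0.728 0.018 0.05 ] [282. 189.]
cab 0.1 [0.713 0.019 0.1  ] [285. 178.]
cab 0.15 [0.697 0.021 0.15 ] [287. 165.]
cab 0.2 [0.681 0.022 0.2  ] [290. 152.]
cab 0.3 [0.65  0.024 0.3  ] [297. 123.]
cab 0.4 [0.619 0.027 0.4  ] [305.  89.]
```

Emit:
play_rows:
  targets: "40 45 0 0;40 45 0 0;40 45 0 0;40 45 0 0;40 45 0 0;40 45 0 0;40 45 0 0;0 60 0 0;0 60 0 0;0 60 0 0"
  grip: 87

```text
clock: 1.4
position: [0.5146, -0.1091, 0.4046]
tool_rot: [[0.932, 0.361, -0.0], [0.361, -0.932, 0.0], [-0.0, -0.0, -1.0]]
contact_force: [0.2, -0.3, -0.4]
opening: 0.0867
gripper_force: 0.0
```

Emit:
play_rows:
  targets: "0 60 0 0;0 60 0 0;-20 54 0 0;-20 54 0 0;-20 54 0 0;-20 54 0 0;-20 55 0 0;0 0 0 0;0 0 0 0"

```text
clock: 2.52
position: [0.4151, 0.2795, 0.4045]
tool_rot: [[0.932, 0.361, -0.0], [0.361, -0.932, -0.001], [-0.001, 0.0, -1.0]]
contact_force: [0.2, -0.8, -0.1]
opening: 0.0871
gripper_force: 0.0
```

Run:
```python
from m import *
W,s=snap('wrist','w1.png');print(s['clock'],np.round(s['position'],4),np.round(s['tool_rot'],3).tolist(),np.round(s['joint_pos'],2))
C=cam('wrist',s);cv2.imwrite('pics/w1.png',W)
print(np.round(proj(C,[[.412,.2835,.123],[.6215,.304,.02],[.412,.2835,.093]])))
```

```text
2.525 [0.4151 0.2795 0.4045] [[0.932, 0.361, -0.0], [0.361, -0.932, -0.001], [-0.001, 0.0, -1.0]] [ 0.    0.08 -0.71  1.79  0.05  1.29 -1.92]
[[316. 199.]
 [373. -27.]
 [316. 190.]]
```

View pics/w1.png

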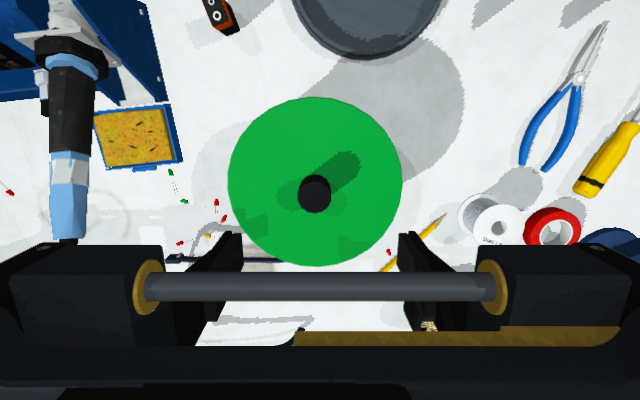

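The wrist view shows the cap centred at about (315,181), its knob at (315,193), and the stand's lower part at (365,20).

Run:
```python
from m import *
T=cv2.imread('pics/top0.png');W=cv2.imread('pics/w1.png');CT=cam('top');CW=cam('wrist',env.read_state())
g=blob(W,(45,100,60),(75,255,255),(215,85,420,275));hull=cv2.convexHull(g.astype(np.float32))[:,0]
print('cap W',circ(CW,hull,.093))
k=blob(W,(0,0,0),(180,255,70),(296,170,334,216));print('knob',k.min(0),k.max(0));kt=k[k[:,1]<200]
for z in(.123,.115):print(circ(CW,k,z))
gT=cv2.fitEllipse(blob(T,(45,100,60),(75,255,255),(200,220,300,290)).astype(np.float32))[0]
print('cap top-edge centre tri',tri(CT,gT,CW,cv2.fitEllipse(hull)[0]))
print('knob tri',tri(CT,(248.0,254.4),CW,(314.5,191)))
st=blob(W,(80,0,30),(130,110,110),(285,0,445,62));print('stand',circ(CW,st[(st[:,1]>3)],.02))
```

```text
cap W [0.4136 0.2851 0.0836 0.4138 0.2852 0.083 ]
knob [298. 174.] [330. 212.]
[0.4171 0.2858 0.0171 0.4168 0.2859 0.0155]
[0.4149 0.2851 0.0176 0.4146 0.2853 0.016 ]
cap top-edge centre tri (array([0.41397564, 0.28645859, 0.06950304]), np.float64(0.0015304052657372496))
knob tri (array([0.4133546 , 0.28506757, 0.10223001]), np.float64(0.000669526976474475))
stand [0.5946 0.2983 0.0738 0.6193 0.3083 0.0779]
```

Emit:
play_rows:
  targets: "55 5 0 0;55 5 0 0;50 5 0 0;0 0 0 0;0 0 0 0"

```text
clock: 3.2
position: [0.5752, 0.2939, 0.4041]
tool_rot: [[0.933, 0.36, -0.001], [0.36, -0.933, -0.0], [-0.001, -0.0, -1.0]]
contact_force: [-0.2, 0.7, 0.5]
opening: 0.0871
gripper_force: 0.0
```

Run:
```python
from m import *
T=cv2.imread('pics/top0.png');S=cv2.imread('pics/scene0.png')
W,s=snap('wrist','w2.png');CW=cam('wrist',s);CT=cam('top');CS=cam('scene');print(s['position'])
c=proj(CW,[.62,.306,.02])[0];r=95;print(c)
st=blob(W,(0,0,25),(180,120,115),(int(c[0]-r),max(0,int(c[1]-r)),int(c[0]+r),int(c[1]+r)))
print(st.min(0),st.max(0));h=cv2.convexHull(st.astype(np.float32))[:,0]
h=h[h[:,1]>3]
for z in(.02,.0):print('stand',circ(CW,h,z))
W1=W.copy();cv2.polylines(W1,[h.astype(np.int32)],True,(0,0,255),1);cv2.imwrite('pics/w2a.png',W1)
e=lambda im,b:cv2.fitEllipse(blob(im,(45,100,60),(75,255,255),b).astype(np.float32))[0]
print('cap flange T/S tri',tri(CT,e(T,(200,220,300,290)),CS,e(S,(270,240,370,320))),'knob',tri(CT,(248,254.4),CS,(322.5,267)))
```

```text
[0.57517704 0.29390228 0.40413181]
[325.36725376 132.40025132]
[254.  49.] [394. 194.]
stand [0.6262 0.3097 0.08   0.6263 0.3099 0.0791]
stand [0.625  0.309  0.0844 0.6251 0.3092 0.0835]
cap flange T/S tri (array([0.41294528, 0.28514805, 0.08331521]), np.float64(0.0016037188728514561)) knob (array([0.41297307, 0.28253436, 0.12438677]), np.float64(0.0043072573309538625))
```

View pics/w2a.png

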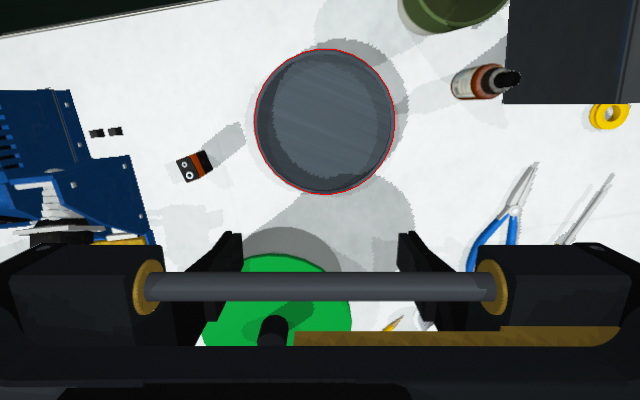

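The stand outline is centred at about (325,121), and it matches its foot at desk level (radius 83.5 mm), giving a centre of (0.625, 0.309). The cap centre is (0.4137, 0.285).

Emit:
play_rows:
  targets: "-54 -3 0 0;-54 -3 0 0;-53.5 -3 0 0;0 0 -50 0;0 0 -50 0;0 0 -20 0;0 0 -6 0;0 0 0 0;0 0 0 0"

```text
clock: 4.38
position: [0.4136, 0.2862, 0.28]
tool_rot: [[0.932, 0.361, 0.002], [0.361, -0.932, 0.001], [0.002, 0.0, -1.0]]
contact_force: [-0.1, -0.6, -0.7]
opening: 0.0871
gripper_force: 0.0
```

Emit:
play_rows:
  targets: "0 0 0 0;0 0 0 0;0 0 0 0;0 0 0 0;0 0 0 0;0 0 0 0;0 0 0 0;0 0 0 0"
  grip: 15
  force: 30

```text
clock: 5.38
position: [0.4134, 0.2859, 0.2787]
tool_rot: [[0.932, 0.361, -0.0], [0.361, -0.932, -0.0], [-0.0, -0.0, -1.0]]
contact_force: [0.7, -0.2, -0.3]
opening: 0.0294
gripper_force: 30.0
```

Emit:
play_rows:
  targets: "0 0 20 0;0 0 30 0;0 0 0 0;42 5 0 0;42 5 0 0;42 5 0 0;42 5 0 0;43 4 0 0;0 0 0 0;0 0 0 0"

```text
clock: 6.62
position: [0.6237, 0.3102, 0.3274]
tool_rot: [[0.932, 0.362, -0.002], [0.362, -0.932, -0.0], [-0.002, -0.0, -1.0]]
contact_force: [0.1, -1.1, -0.6]
opening: 0.0293
gripper_force: 30.0
```

Run:
```python
from m import *
W,s=snap('wrist','w3.png');CW=cam('wrist',s);print(s['position'],s['opening'],s['gripper_force'])
T,_=snap('top','top1.png');CT=cam('top');S,_=snap('scene','scene1.png');CS=cam('scene')
for im,C,n in((W,CW,'W'),(T,CT,'T'),(S,CS,'S')):
    g=blob(im,(45,100,50),(75,255,255),None if n=='W' else [(200,170,300,260),(200,200,330,310)][n=='S'])
    h=cv2.convexHull(g.astype(np.float32))[:,0];print(n,h.min(0),h.max(0),circ(C,h,.143))
    if n=='W': print(circ(C,h[h[:,1]<225],.143))
```

```text
[0.62373719 0.31023774 0.32742075] 0.029274466870348678 30.000243661925197
W [174.  94.] [465. 264.] [0.6251 0.3125 0.0822 0.6323 0.3154 0.0753]
[0.6415 0.3198 0.0799 0.6235 0.312  0.0821]
T [213. 193.] [239. 214.] [0.5696 0.346  0.0527 0.5838 0.3346 0.0459]
S [205. 212.] [276. 263.] [0.6191 0.312  0.0872 0.6197 0.3131 0.0846]
```

Emit:
play_rows:
  targets: "1.5 -1 -40 0;0 0 -40 0;0 0 -20 0;0 0 -7 0;0 0 -3 0;0 0 -3 0;0 0 0 0;0 0 0 0"

```text
clock: 7.78
position: [0.6261, 0.309, 0.2163]
tool_rot: [[0.932, 0.361, 0.001], [0.361, -0.932, 0.0], [0.001, -0.0, -1.0]]
contact_force: [0.4, -0.1, -0.9]
opening: 0.0292
gripper_force: 30.0
```

Emit:
play_rows:
  targets: "0 0 -1 0;0 0 0 0;0 0 0 0;0 0 0 0"

```text
clock: 8.28
position: [0.6259, 0.309, 0.2148]
tool_rot: [[0.932, 0.361, 0.0], [0.361, -0.932, 0.0], [0.0, -0.0, -1.0]]
contact_force: [-0.0, 0.4, -1.9]
opening: 0.0294
gripper_force: 30.0
```

Emit:
play_rows:
  targets: "0 0 0 0;0 0 0 0;0 0 0 0;0 0 0 0;0 0 0 0;0 0 0 0"
  grip: 87

```text
clock: 9.02
position: [0.6259, 0.3089, 0.2147]
tool_rot: [[0.932, 0.361, -0.0], [0.361, -0.932, 0.0], [0.0, -0.0, -1.0]]
contact_force: [0.3, -0.7, 0.3]
opening: 0.0808
gripper_force: 0.0
```

Emit:
play_rows:
  targets: "0 0 20 0;0 0 50 0;0 0 60 0;-30 -40 50 -10;-30 -50 0 -11;-10 -60 0 0;0 -60 0 0;0 -60 0 0;0 -60 0 0;0 0 0 0"

```text
out of range
```

Run:
```python
from m import *
T,s=snap('top','top2.png');CT=cam('top');S,_=snap('scene','scene2.png');CS=cam('scene')
W,s=snap('wrist','w4.png');CW=cam('wrist',s);print(s['clock'],s['position'],s['tool_rot'][0])
g=cv2.convexHull(blob(S,(45,100,50),(75,255,255),(190,190,330,310)).astype(np.float32))[:,0];print(circ(CS,g,.028))
g=blob(T,(45,100,60),(75,255,255),(200,160,300,250));print(circ(CT,cv2.convexHull(g.astype(np.float32))[:,0],.028))
```

```text
9.125 [0.62591682 0.30892952 0.21472598] [ 9.32411503e-01  3.61398379e-01 -2.16288561e-05]
[0.6217 0.3113 0.0849 0.6208 0.3122 0.0832]
[0.5647 0.3314 0.0477 0.5703 0.3291 0.0383]
```

Emit:
play_rows:
  targets: "0 0 20 0;0 0 50 0;0 0 60 0;-30 -30 40 -10;-30 -50 0 -10;-10 -60 0 0;0 -60 0 0;0 -60 0 0;0 -60 0 0;0 0 0 0"

```text
clock: 10.42
position: [0.5557, -0.0166, 0.3861]
tool_rot: [[1.0, 0.012, 0.001], [0.012, -1.0, -0.002], [0.001, 0.002, -1.0]]
contact_force: [-0.1, -0.1, -0.5]
opening: 0.0873
gripper_force: 0.0
```

Run:
```python
from m import *
T,s=snap('top','top2.png');CT=cam('top');S,_=snap('scene','scene2.png');CS=cam('scene')
W,s=snap('wrist','w4.png');CW=cam('wrist',s);print(s['clock'],s['position'],np.round(s['tool_rot'],3).tolist())
g=cv2.convexHull(blob(S,(45,100,50),(75,255,255),(190,190,330,310)).astype(np.float32))[:,0];print(circ(CS,g,.028))
g=blob(T,(45,100,60),(75,255,255),(200,160,300,250));print(circ(CT,cv2.convexHull(g.astype(np.float32))[:,0],.028))
```

```text
10.525 [ 0.55585423 -0.01108984  0.38607014] [[1.0, 0.02, 0.002], [0.02, -1.0, 0.0], [0.002, -0.0, -1.0]]
[0.6236 0.3111 0.0863 0.6234 0.3112 0.0847]
[0.6235 0.3067 0.0835 0.623  0.3082 0.0818]
```

View pics/w4.png

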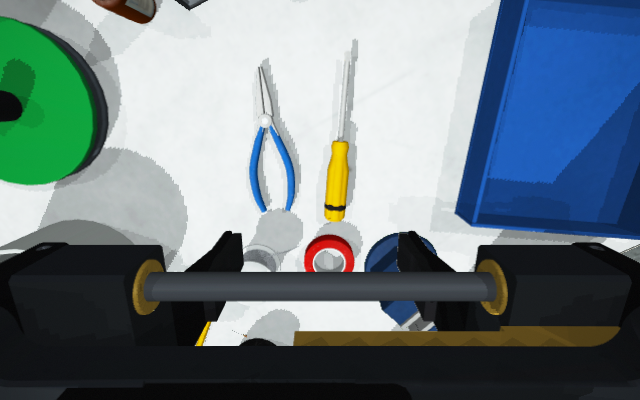

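The wrist view shows the pliers (joint at (265,121), grip ends at (275,210)), the yellow handle from (340,142) to (334,220), the tape at (329,255), and the tray's near-left corner at (457,213). The cap is on the stand at (0.623, 0.309).

```bash
cat > tools.py <<'E'
from m import *
def axis(C,c,z):
    p=plane(C,c,z)[:,:2];r=cv2.minAreaRect(p.astype(np.float32));b=cv2.boxPoints(r)
    e=b[1]-b[0],b[2]-b[1];L=max(e,key=np.linalg.norm);Wd=min(e,key=np.linalg.norm);u=L/np.linalg.norm(L)
    if u[0]>0:u=-u
    return np.array(r[0]),u,np.linalg.norm(L),np.linalg.norm(Wd)
E
python3 - <<'E'
from tools import *
W,T,S=[cv2.imread('pics/'+f) for f in('w4.png','top2.png','scene2.png')]
s=env.read_state();CW,CT,CS=cam('wrist',s),cam('top'),cam('scene')
y=blob(W,(18,120,100),(34,255,255),(310,120,370,230));yt=blob(T,(20,120,120),(32,255,255),(330,165,360,235));ys=blob(S,(15,120,120),(32,255,255),(295,185,360,222))
for C,c in((CW,y),(CT,yt),(CS,ys)): print('yellow',[np.round(v,4) for v in axis(C,c,.0125)])
m=lambda c:cv2.minAreaRect(c.astype(np.float32))[0]
print('tri WS',tri(CW,m(y),CS,m(ys)),'TS',tri(CT,m(yt),CS,m(ys)))
# pliers
p=blob(W,(100,150,60),(118,255,255),(235,110,305,220),True);c=np.vstack(p)[:,0].astype(float);print('plier grips',[np.round(v,4) for v in axis(CW,c,.006)],c.min(0),c.max(0))
b=lambda im,bx:np.vstack([q for q in blob(im,(98,110,60),(120,255,255),bx,True)])[:,0].astype(float)
ct=b(T,(308,190,335,232));cs=b(S,(296,212,342,234))
for C,q in((CT,ct),(CS,cs)):print([np.round(v,4) for v in axis(C,q,.006)])
print('tri',tri(CW,m(c),CS,m(cs)))
print('joint/tip',np.round(plane(CW,[(265,121),(261,67)],.006),4))
print('tray corner',np.round(plane(CW,[(457,213),(496,3)],.045),4), tri(CW,(457,213),CS,(367,189)))
t=blob(W,(0,120,80),(8,255,255),(295,225,365,280));print('tape',circ(CW,t,.018))
E
```

```text
Traceback (most recent call last):
  File "m.py", line 10, in blob
    return cs if allc else cs[0][:,0].astype(float)
                           ~~^^^
IndexError: list index out of range
```

```bash
cat > run.py <<'E'
from tools import *
W,T,S=[cv2.imread('pics/'+f) for f in('w4.png','top0.png','scene0.png')]
s=env.read_state();CW,CT,CS=cam('wrist',s),cam('top'),cam('scene')
y=blob(W,(18,120,100),(34,255,255),(310,120,370,230));yt=blob(T,(20,120,120),(32,255,255),(330,165,360,235));ys=blob(S,(15,120,120),(32,255,255),(295,185,360,222))
for C,c in((CW,y),(CT,yt),(CS,ys)): print('yellow',[np.round(v,4) for v in axis(C,c,.0125)])
m=lambda c:cv2.minAreaRect(c.astype(np.float32))[0]
print('tri WS',tri(CW,m(y),CS,m(ys)),'TS',tri(CT,m(yt),CS,m(ys)))
b=lambda im,bx:np.vstack([q for q in blob(im,(98,110,60),(120,255,255),bx,True)])[:,0].astype(float)
c=b(W,(235,110,305,220));ct=b(T,(308,190,335,232));cs=b(S,(296,212,342,234))
for C,q in((CW,c),(CT,ct),(CS,cs)):print('pliers',[np.round(v,4) for v in axis(C,q,.006)])
print('tri',tri(CW,m(c),CS,m(cs)))
print('joint/tip',np.round(plane(CW,[(265,121),(261,67)],.006),4))
print('tray corner',np.round(plane(CW,[(457,213),(496,3)],.045),4), tri(CW,(457,213),CS,(367,189)))
t=blob(W,(0,120,80),(8,255,255),(295,225,365,280));print('tape',circ(CW,t,.018))
E
python3 run.py
```

```text
yellow [array([ 0.5568, -0.0285]), array([-0.9989,  0.0466], dtype=float32), np.float32(0.0764), np.float32(0.0241)]
yellow [array([ 0.5501, -0.0297]), array([-0.9983,  0.0576], dtype=float32), np.float32(0.0872), np.float32(0.0172)]
yellow [array([ 0.5505, -0.0302]), array([-0.9993,  0.0372], dtype=float32), np.float32(0.0979), np.float32(0.033)]
tri WS (array([ 0.55384012, -0.031227  ,  0.00832305]), np.float64(0.007872240114796961)) TS (array([ 0.54934437, -0.02987947,  0.01252495]), np.float64(0.0010494433990407238))
pliers [array([0.5589, 0.048 ]), array([-0.998 , -0.0633], dtype=float32), np.float32(0.0994), np.float32(0.0521)]
pliers [array([0.5603, 0.0453]), array([-0.999 ,  0.0457], dtype=float32), np.float32(0.0911), np.float32(0.0448)]
pliers [array([0.5613, 0.0445]), array([-0.9964, -0.0846], dtype=float32), np.float32(0.098), np.float32(0.0555)]
tri (array([0.55980387, 0.04699556, 0.00653541]), np.float64(0.0028303836841931064))
joint/tip [[0.614  0.0537 0.006 ]
 [0.6695 0.0563 0.006 ]]
tray corner [[ 0.5242 -0.1563  0.045 ]
 [ 0.7229 -0.1621  0.045 ]] (array([ 0.51794954, -0.16540809,  0.0174167 ]), np.float64(0.008406000601272836))
tape [ 0.4526 -0.0214  0.0325  0.4543 -0.0213  0.0266]
```

Emit:
play_rows:
  targets: "5 -18.5 -40 -4;0 0 -60 0;0 0 -55 0;0 0 -35 0;0 0 -8 0;0 0 -2 0;0 0 0 0;0 0 0 0"
  grip: 50

```text
clock: 11.58
position: [0.5615, -0.0295, 0.1862]
tool_rot: [[0.999, -0.049, 0.002], [-0.049, -0.999, -0.0], [0.002, 0.0, -1.0]]
contact_force: [0.5, -0.9, 0.3]
opening: 0.0497
gripper_force: 0.0
```

Emit:
play_rows:
  targets: "0 0 0 0;0 0 0 0;0 0 0 0;0 0 0 0;0 0 0 0"
  grip: 10
  force: 35

```text
clock: 12.2
position: [0.5609, -0.0297, 0.1848]
tool_rot: [[0.999, -0.049, -0.0], [-0.049, -0.999, -0.0], [-0.0, 0.0, -1.0]]
contact_force: [-1.0, -0.4, 1.6]
opening: 0.024
gripper_force: 35.0
```

Emit:
play_rows:
  targets: "0 0 30 0;0 0 50 0;0 0 60 0;0 -10 20 0;0 -50 0 0;0 -50 0 0;0 -50 0 0;0 0 0 0;0 0 0 0"

```text
clock: 13.32
position: [0.5609, -0.189, 0.3445]
tool_rot: [[0.999, -0.049, -0.0], [-0.049, -0.999, 0.001], [-0.0, -0.001, -1.0]]
contact_force: [0.7, 0.4, -0.2]
opening: 0.024
gripper_force: 35.0
```

Run:
```python
from tools import *
W,s=snap('wrist','w5.png');C=cam('wrist',s);print(s['clock'],s['position'],s['opening'],np.round(s['tool_rot'],3)[0])
print(np.round(proj(C,[[.616,-.282,.005],[.5,-.17,.045],[.738,-.19,.045],[.729,-.396,.045],[.494,-.371,.045]])))
```

```text
13.325 [ 0.56092547 -0.18896216  0.34447555] 0.02398593288819463 [ 0.999 -0.049 -0.   ]
[[413. 122.]
 [305. 253.]
 [312. -34.]
 [586. -37.]
 [513. 249.]]
```

View pics/w5.png

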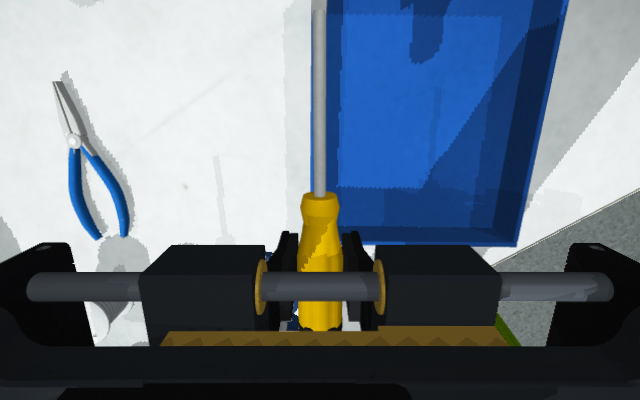

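The tray fills the view's right side, with its near-right rim corner at (517,246) and the floor's near edge at row 187. The screwdriver is held straight.

Run:
```python
from h import *
C=cam('wrist',env.read_state())
print(np.round(plane(C,[(517,246),(340,241),(567,3)],.045),4));print('floor',np.round(plane(C,[(337,187),(420,187),(503,15)],.005),4))
```

```text
[[ 0.4976 -0.3739  0.045 ]
 [ 0.5109 -0.2036  0.045 ]
 [ 0.7036 -0.3855  0.045 ]]
floor [[ 0.5541 -0.2042  0.005 ]
 [ 0.55   -0.2907  0.005 ]
 [ 0.7063 -0.3581  0.005 ]]
```

Emit:
play_rows:
  targets: "14 -23 0 0;13 -23 0 0;0 0 -55 0;0 0 -55 0;0 0 -30 0;0 0 -10 0;0 0 -3 0;0 0 0 0;0 0 0 0"

```text
clock: 14.5
position: [0.5885, -0.2356, 0.1932]
tool_rot: [[0.999, -0.049, 0.002], [-0.049, -0.999, -0.001], [0.002, 0.001, -1.0]]
contact_force: [0.2, 0.2, -0.8]
opening: 0.024
gripper_force: 35.0
```

Emit:
play_rows:
  targets: "0 0 0 0;0 0 0 0;0 0 0 0;0 0 0 0"
  grip: 60

```text
clock: 15.0
position: [0.5879, -0.2356, 0.1917]
tool_rot: [[0.999, -0.049, 0.0], [-0.049, -0.999, 0.0], [0.0, -0.0, -1.0]]
contact_force: [0.0, -0.4, 0.2]
opening: 0.0549
gripper_force: 0.0
```

Emit:
play_rows:
  targets: "0 0 30 0;0 0 55 0;0 0 60 0;0 40 50 5;0 60 0 0;0 60 0 0;-20 60 0 0;-20 50 0 0;0 0 0 0;0 0 0 0"

```text
clock: 16.25
position: [0.5483, 0.0322, 0.3857]
tool_rot: [[0.999, 0.038, 0.0], [0.038, -0.999, -0.001], [0.0, 0.001, -1.0]]
contact_force: [0.4, -0.3, 0.2]
opening: 0.0599
gripper_force: 0.0
```

Run:
```python
from tools import *
W,s=snap('wrist','w6.png');C=cam('wrist',s);S,_=snap('scene','scene3.png');CS=cam('scene')
print(s['clock'],s['position'],s['opening'],np.round(s['tool_rot'],3).tolist())
print('expect px',np.round(proj(C,[[.56,.047,.006]])))
cs=blob(W,(100,150,60),(118,255,255),(150,60,450,250),True)
for q in cs[:3]: print(cv2.contourArea(q),q[:,0].min(0),q[:,0].max(0))
c=np.vstack([q for q in cs if cv2.contourArea(q)>150])[:,0].astype(float);print([np.round(v,4) for v in axis(C,c,.006)])
ys=blob(S,(18,120,100),(34,255,255),(320,130,405,190),True);q=ys[0][:,0].astype(float);print('yel S',cv2.contourArea(ys[0]),[np.round(v,4) for v in axis(CS,q,.017)])
```

```text
16.25 [0.54826727 0.03221487 0.38568089] 0.059913430996010354 [[0.999, 0.038, 0.0], [0.038, -0.999, -0.001], [0.0, 0.001, -1.0]]
expect px [[308. 163.]]
581.5 [402 229] [449 249]
459.0 [287 120] [302 205]
440.0 [310 119] [331 204]
[array([ 0.5092, -0.0153]), array([-0.5923, -0.8057], dtype=float32), np.float32(0.2338), np.float32(0.0891)]
yel S 107.5 [array([ 0.5795, -0.2385]), array([-0.9999,  0.0149], dtype=float32), np.float32(0.0941), np.float32(0.0346)]
```

View pics/w6.png

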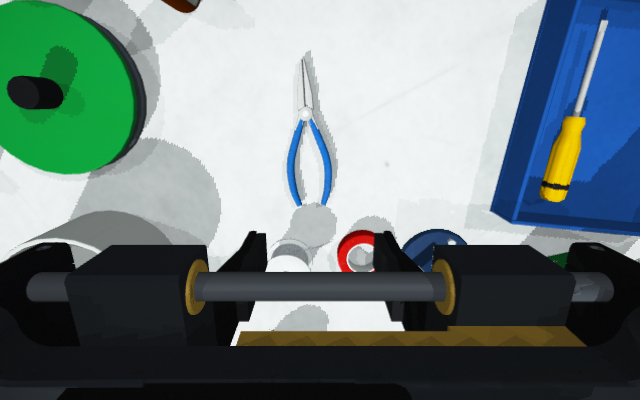

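The screwdriver lies in the tray from (600,20) to (555,200). The pliers have their joint at (305,115), grip ends at (297,205) and (326,204), and tip at (303,60).

Run:
```python
from tools import *
W=cv2.imread('pics/w6.png');C=cam('wrist',env.read_state());S=cv2.imread('pics/scene3.png');CS=cam('scene')
cs=blob(W,(100,150,60),(118,255,255),(270,100,350,215),True);c=np.vstack(cs[:2])[:,0].astype(float);print([np.round(v,4) for v in axis(C,c,.006)])
P=plane(C,[(305,115),(311.5,204.5),(303,60)],.006);print(np.round(P,4));u=P[1]-P[0];L=np.linalg.norm(u);u/=L;print(L,u,'grip point',P[0]+.035*u)
g=cv2.inRange(cv2.cvtColor(S,cv2.COLOR_BGR2HSV),(98,110,60),(120,255,255));y,x=np.nonzero(g[205:240,290:345]);x+=290;y+=205
m=(x.min()+x.max())/2,(y.min()+y.max())/2;print(m,tri(C,cv2.minAreaRect(c.astype(np.float32))[0],CS,cv2.minAreaRect(np.c_[x,y].astype(np.float32))[0]))
```

```text
[array([0.5594, 0.0458]), array([-0.997, -0.077], dtype=float32), np.float32(0.0991), np.float32(0.051)]
[[0.6133 0.0511 0.006 ]
 [0.5101 0.0411 0.006 ]
 [0.669  0.0544 0.006 ]]
0.10367931102575699 [-0.99531547 -0.09668048  0.        ] grip point [0.57843034 0.04773592 0.006     ]
(np.float64(324.0), np.float64(224.0)) (array([0.56038557, 0.04522431, 0.00490894]), np.float64(0.001953205702643281))
```

Emit:
play_rows:
  targets: "33 15 -40 2.7;0 0 -60 0;0 0 -55 0;0 0 -35 0;0 0 -9 0;0 0 -2 0;0 0 0 0;0 0 0 0"
  grip: 62

```text
clock: 17.35
position: [0.5818, 0.0478, 0.186]
tool_rot: [[0.996, 0.085, 0.002], [0.085, -0.996, -0.0], [0.002, 0.0, -1.0]]
contact_force: [0.9, -0.3, 0.4]
opening: 0.062
gripper_force: 0.0
```

Emit:
play_rows:
  targets: "0 0 0 0;0 0 0 0;0 0 0 0;0 0 0 0;0 0 0 0;0 0 0 0"
  grip: 30
  force: 25

```text
clock: 18.1
position: [0.5811, 0.0478, 0.1847]
tool_rot: [[0.996, 0.085, -0.0], [0.085, -0.996, -0.0], [-0.0, 0.0, -1.0]]
contact_force: [-2.0, -1.7, 3.5]
opening: 0.0416
gripper_force: 23.0
```

Emit:
play_rows:
  targets: "0 0 30 0;0 0 60 0;0 0 60 0;4 -60 0 -4.3;4 -60 0 -4.3;4 -60 0 0;4 -60 0 0;4 -60 0 0;6 -59 0 0;0 -10 0 0"

```text
clock: 19.35
position: [0.6057, -0.327, 0.3332]
tool_rot: [[0.997, -0.072, -0.002], [-0.072, -0.997, -0.002], [-0.001, 0.002, -1.0]]
contact_force: [0.3, 0.4, -1.5]
opening: 0.042
gripper_force: 23.4
```

Emit:
play_rows:
  targets: "0 0 0 0;0 0 -50 0;0 0 -50 0;0 0 -30 0;0 0 -10 0;0 0 -3.5 0;0 0 0 0;0 0 0 0"

```text
clock: 20.35
position: [0.6076, -0.3213, 0.1925]
tool_rot: [[0.998, -0.065, 0.002], [-0.065, -0.998, -0.001], [0.002, 0.001, -1.0]]
contact_force: [-1.1, 0.3, -1.6]
opening: 0.042
gripper_force: 23.4
```

Emit:
play_rows:
  targets: "0 0 0 0;0 0 0 0;0 0 0 0;0 0 0 0"
  grip: 62

```text
clock: 20.85
position: [0.6072, -0.3212, 0.1911]
tool_rot: [[0.998, -0.065, 0.0], [-0.065, -0.998, 0.0], [0.0, -0.0, -1.0]]
contact_force: [0.4, 0.7, 0.8]
opening: 0.061
gripper_force: 0.0
```

Emit:
play_rows:
  targets: "0 0 30 0;0 0 55 0;0 0 60 0;-15 40 40 4;-20 58 0 0;-20 58 0 0;-20 58 0 0;-20 58 0 0;-20 58 0 0;-22 20 0 0"

```text
clock: 22.1
position: [0.469, 0.0326, 0.3764]
tool_rot: [[1.0, 0.01, 0.001], [0.01, -1.0, 0.0], [0.001, -0.0, -1.0]]
contact_force: [0.0, -0.2, 0.1]
opening: 0.062
gripper_force: 0.0
```

Run:
```python
from tools import *
S,_=snap('scene','scene4.png');T,_=snap('top','top4.png');W,s=snap('wrist','w7.png')
print(s['clock'],s['position'],s['opening'],np.round(s['tool_rot'],3).tolist());C=cam('wrist',s)
print(np.round(proj(C,[[.45,-.022,.018],[.432,.068,.046],[.4137,.285,.085]])))
```

```text
22.2 [0.46842678 0.03179519 0.37643009] 0.06180042791786918 [[1.0, 0.01, 0.0], [0.01, -1.0, -0.001], [0.0, 0.001, -1.0]]
[[369. 194.]
 [286. 217.]
 [ 50. 248.]]
```

View pics/w7.png

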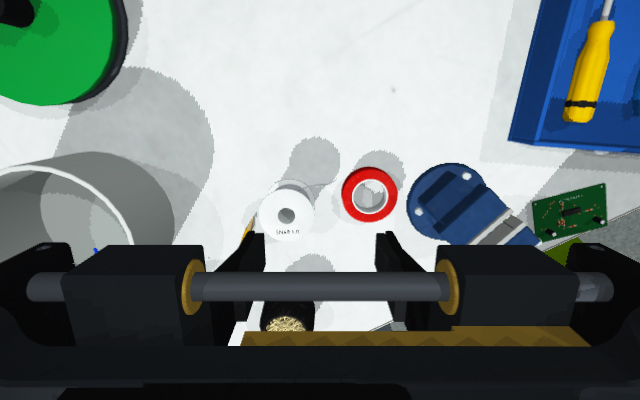

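The wrist view shows the reel's top disc at (286,212), its hole at (287,215), the tape at (369,194), the vise from about column 408, and the open tub's rim on the left.

Run:
```python
from tools import *
W,S=cv2.imread('pics/w7.png'),cv2.imread('pics/scene4.png');s=env.read_state();C=cam('wrist',s);CS=cam('scene')
t=cv2.convexHull(blob(W,(0,120,80),(8,255,255),(330,155,410,230)).astype(np.float32))[:,0];ts=cv2.convexHull(blob(S,(0,120,80),(8,255,255),(340,205,390,240)).astype(np.float32))[:,0]
E=lambda c:cv2.fitEllipse(c.astype(np.float32))[0]
print('tape',E(t),circ(C,t,.018),circ(CS,ts,.018),tri(C,E(t),CS,E(ts)))
g=cv2.cvtColor(W,cv2.COLOR_BGR2GRAY);roi=g[180:250,250:325]
h=cv2.HoughCircles(cv2.resize(g[170:250,240:335],None,fx=3,fy=3),cv2.HOUGH_GRADIENT,1,200,param1=80,param2=15,minRadius=66,maxRadius=105);print(h/3+[240,170,0] if h is not None else h)
hole=blob(W,(0,0,0),(180,255,170),(276,204,300,226));print('hole',hole.mean(0),np.round(plane(C,hole.mean(0),.046),4))
print(np.round(plane(C,[(286,212)],.046),4), np.round(proj(CS,plane(C,hole.mean(0),.046))))
cv2.imwrite('pics/s4.png',cv2.resize(S[180:330,240:440],(800,600),interpolation=cv2.INTER_CUBIC))
```

```text
tape (368.8655090332031, 194.2604522705078) [ 0.4504 -0.0239  0.0323  0.45   -0.0239  0.0314] [ 0.4445 -0.0155  0.0374  0.4439 -0.0171  0.0341] (array([ 0.44810549, -0.02542455,  0.00915885]), np.float64(0.0003686781497649364))
[[[285.16666794 219.83333206  30.76666832]]]
hole [285.95454545 215.34090909] [[0.4354 0.066  0.046 ]]
[[0.439  0.0659 0.046 ]] [[358. 232.]]
```

View pics/s4.png

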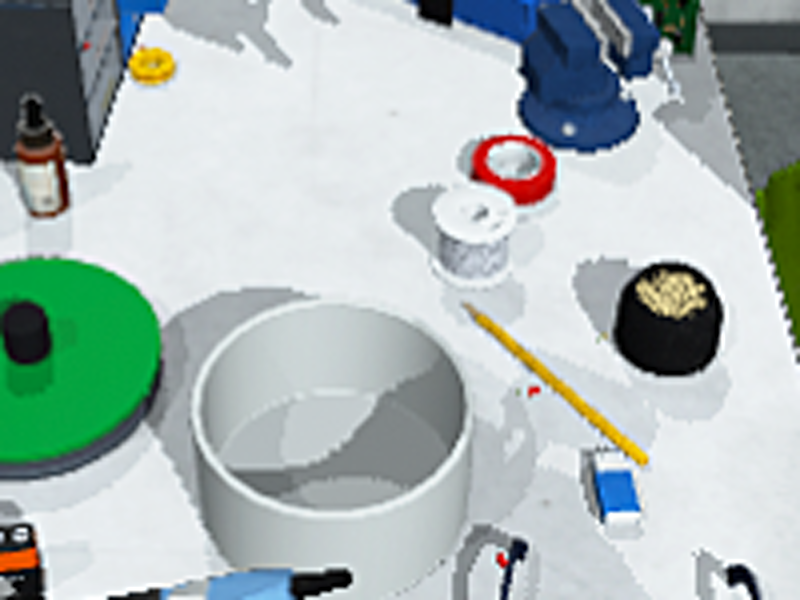

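Emit:
play_rows:
  targets: "-3 3 0 9.9;-3 3 0 9.9;-4 4 0 9.9;-4 4 0 9.9;-4 4 0 9.9;-4 4 0 9.9;-4 4 0 9.9;-4 4 0 10;-3 4 -20 10;0 0 0 0"
  grip: 87

```text
clock: 23.5
position: [0.4372, 0.0619, 0.3552]
tool_rot: [[0.009, 1.0, -0.002], [1.0, -0.009, 0.0], [-0.0, -0.002, -1.0]]
contact_force: [0.4, 0.6, 1.0]
opening: 0.0872
gripper_force: 0.0
```

Run:
```python
from tools import *
W,s=snap('wrist','w8.png');C=cam('wrist',s);print(s['clock'],s['position'],np.round(s['tool_rot'],3).tolist(),np.round(s['joint_pos'],2))
S=cv2.imread('pics/scene4.png');CS=cam('scene');T=cv2.imread('pics/top4.png');CT=cam('top')
print('reelS',plane(CS,(358.5,233.5),.046))
a=np.array([[193,400],[470,410],[330,298],[330,518],[240,330],[430,335],[235,485],[425,485]])/4+[240,180];print('tubS',circ(CS,a,.085))
print('proj',np.round(proj(C,[[.4137,.285,.085],[.435,.066,.046]])))
g=cv2.cvtColor(T,cv2.COLOR_BGR2GRAY);cv2.imwrite('pics/v.png',np.hstack([cv2.resize(T[170:310,200:340],(400,400)),cv2.resize(W,(400,250))[:400]] if 0 else [W]))
```

```text
23.5 [0.43716257 0.06190333 0.35515242] [[0.009, 1.0, -0.002], [1.0, -0.009, 0.0], [-0.0, -0.002, -1.0]] [ 0.38 -0.03 -0.6   1.98 -0.02  1.19 -0.22]
reelS [[0.43246368 0.07053189 0.046     ]]
tubS [0.4137 0.2863 0.0791 0.413  0.2863 0.0774]
proj [[ 280. -136.]
 [ 319.  187.]]
```

View pics/v.png

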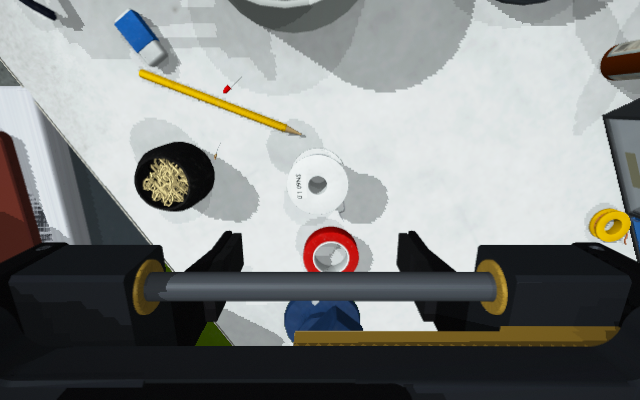

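The reel's disc is centred at (318,184), the tape at (331,253), and nothing stands between the fingers.

Emit:
play_rows:
  targets: "-2 4 -40 0;0 0 -50 0;0 0 -35 0;0 0 -18 0;0 0 -6 0;0 0 0 0;0 0 0 0"

```text
clock: 24.42
position: [0.4358, 0.0668, 0.208]
tool_rot: [[0.008, 1.0, 0.002], [1.0, -0.008, -0.0], [-0.0, 0.002, -1.0]]
contact_force: [1.3, 1.0, 0.2]
opening: 0.087
gripper_force: 0.0
```

Emit:
play_rows:
  targets: "0 0 0 0;0 0 0 0;0 0 0 0;0 0 0 0;0 0 0 0"
  grip: 40
  force: 40

```text
clock: 25.05
position: [0.4351, 0.0668, 0.2071]
tool_rot: [[0.007, 1.0, -0.0], [1.0, -0.007, -0.0], [-0.0, -0.0, -1.0]]
contact_force: [-2.1, -0.4, 1.0]
opening: 0.0571
gripper_force: 40.0
```

Emit:
play_rows:
  targets: "0 0 20 0;0 0 50 0;0 0 40 0;-5 45 0 0;-5 45 0 0;-5 45 0 0;-6 42 0 0;0 0 0 0;0 0 0 0;0 0 0 0"

```text
clock: 26.3
position: [0.4145, 0.2426, 0.3168]
tool_rot: [[0.009, 1.0, -0.0], [1.0, -0.009, -0.001], [-0.001, -0.0, -1.0]]
contact_force: [-0.0, -0.2, -3.1]
opening: 0.0571
gripper_force: 40.0
```

Run:
```python
from tools import *
S,s=snap('scene','scene5.png');print(s['position'],s['opening']);CS=cam('scene')
W,s=snap('wrist','w9.png');CW=cam('wrist',s)
s1=dict(position=[.4151,.2795,.4045],tool_rot=[[.932,.361,0],[.361,-.932,-.001],[-.001,0,-1]]);C1=cam('wrist',s1)
print('iron',tri(C1,(68,238),CS,(328,325)))
cv2.imwrite('pics/v2.png',np.hstack([cv2.resize(S[180:330,240:440],(400,300)),cv2.resize(W,(400,300))]))
print(np.round(proj(CW,[[.414,.285,.085]])))
```

```text
[0.4144556  0.24261644 0.316791  ] 0.05705458995083971
iron (array([0.3232803 , 0.43817133, 0.1704687 ]), np.float64(0.02724774043691273))
[[319. 161.]]
```

View pics/v2.png

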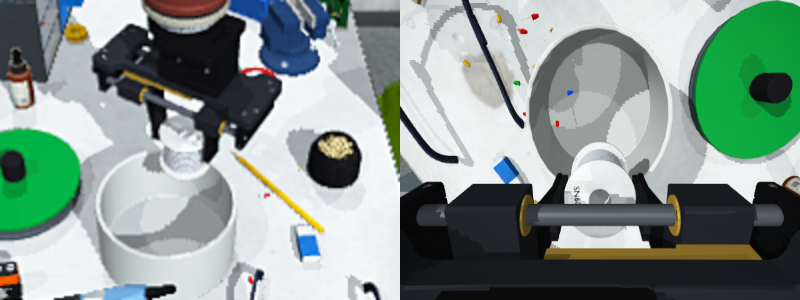

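The scene crop shows the reel held over the tub's near side. The wrist view shows the rim centred at about column 318, as predicted.

Emit:
play_rows:
  targets: "0 0 -40 0;0 0 -40 0;0 0 -18 0;0 0 -6 0;0 0 -1.5 0;0 0 0 0;0 0 0 0;0 0 0 0"

```text
clock: 27.4
position: [0.4143, 0.2439, 0.212]
tool_rot: [[0.007, 1.0, 0.001], [1.0, -0.007, 0.0], [0.0, 0.001, -1.0]]
contact_force: [0.2, 0.4, -2.6]
opening: 0.0573
gripper_force: 40.0
```

Emit:
play_rows:
  targets: "0 0 0 0;0 0 0 0;0 0 0 0"
  grip: 70

```text
clock: 27.78
position: [0.4142, 0.2439, 0.2117]
tool_rot: [[0.007, 1.0, 0.0], [1.0, -0.007, 0.0], [0.0, 0.0, -1.0]]
contact_force: [0.0, 0.6, -0.3]
opening: 0.0692
gripper_force: 0.0
```

Emit:
play_rows:
  targets: "0 0 30 0;0 0 50 0;0 0 60 0;0 -20 0 0;8 -60 0 0;8 -60 0 0;9 -60 0 0;9 -50 0 0;0 0 0 0;0 0 0 0"

```text
clock: 29.02
position: [0.4481, -0.0055, 0.3515]
tool_rot: [[0.007, 1.0, -0.0], [1.0, -0.007, 0.0], [0.0, -0.0, -1.0]]
contact_force: [-0.4, 0.5, 0.2]
opening: 0.07
gripper_force: 0.0
```

Run:
```python
from tools import *
S,_=snap('scene','scene6.png');T,_=snap('top','top6.png');W,s=snap('wrist','w10.png');C=cam('wrist',s);CS=cam('scene')
print(s['clock'],s['position'],s['opening'],np.round(s['tool_rot'],3).tolist())
t=cv2.convexHull(blob(W,(0,120,80),(8,255,255),(220,80,420,272)).astype(np.float32))[:,0];print(t.min(0),t.max(0),circ(C,t,.018),np.round(proj(C,[.449,-.0245,.018])))
print(circ(cam('scene'),cv2.convexHull(blob(S,(0,120,80),(8,255,255),(340,200,390,240)).astype(np.float32))[:,0],.018))
cv2.imwrite('pics/v3.png',np.hstack([cv2.resize(S[180:330,240:440],(400,300)),cv2.resize(W,(400,300))]))
```

```text
29.125 [ 0.44805655 -0.00480679  0.3515872 ] 0.07022694480914665 [[0.005, 1.0, 0.0], [1.0, -0.005, 0.0], [0.0, 0.0, -1.0]]
[290. 170.] [349. 228.] [ 0.4475 -0.0211  0.0322  0.4473 -0.0213  0.0313] [[321. 203.]]
[ 0.4445 -0.0155  0.0374  0.4447 -0.0157  0.0349]
```

View pics/v3.png

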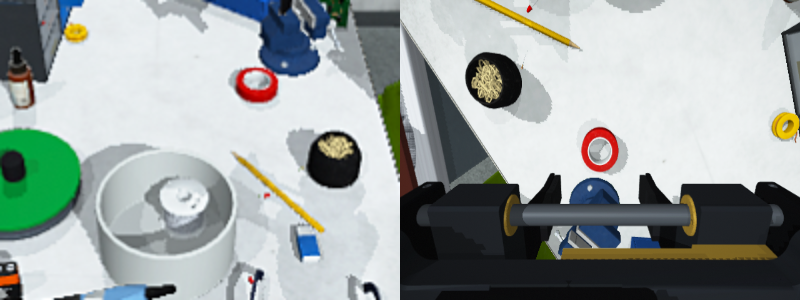

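The reel stands upright in the tub at crop (185,197). The tape is at crop (257,85) in the scene, with the vise just beyond it.

Emit:
play_rows:
  targets: "0 -15 -40 0;0 0 -50 0;0 0 -45 0;0 0 -20 0;0 0 -7 0;0 0 -2 0;0 0 0 0;0 0 0 0"
  grip: 84

```text
clock: 30.18
position: [0.4485, -0.0212, 0.1883]
tool_rot: [[0.007, 1.0, 0.001], [1.0, -0.007, -0.0], [-0.0, 0.001, -1.0]]
contact_force: [-0.8, 1.4, -0.4]
opening: 0.084
gripper_force: 0.0
```

Emit:
play_rows:
  targets: "0 0 0 0;0 0 0 0;0 0 0 0;0 0 0 0;0 0 0 0"
  grip: 50
  force: 30

```text
clock: 30.8
position: [0.4482, -0.0212, 0.1876]
tool_rot: [[0.007, 1.0, -0.0], [1.0, -0.007, -0.0], [-0.0, 0.0, -1.0]]
contact_force: [-0.8, 0.4, 2.5]
opening: 0.0614
gripper_force: 30.0
```

Emit:
play_rows:
  targets: "0 0 20 0;0 0 50 0;0 0 55 0;-5 50 10 0;-5 50 0 0;-6 50 0 0;-6 50 0 0;-6 50 0 0;-6 30 0 0;0 0 0 0"

```text
clock: 32.05
position: [0.4131, 0.2611, 0.3225]
tool_rot: [[0.003, 1.0, -0.001], [1.0, -0.003, 0.001], [0.001, -0.001, -1.0]]
contact_force: [-0.5, -0.1, 0.1]
opening: 0.0613
gripper_force: 30.0
```

Run:
```python
from tools import *
CS=cam('scene');s=env.read_state();print(s['position'],s['opening'],s['gripper_force'])
s1=dict(position=[.4151,.2795,.4045],tool_rot=[[.932,.361,0],[.361,-.932,-.001],[-.001,0,-1]]);C1=cam('wrist',s1)
print('iron',tri(C1,(70,153),CS,(283,335)),tri(C1,(68,238),CS,(314,328)))
```

```text
[0.41306664 0.26113477 0.32248206] 0.061339002307658444 30.00009387731552
iron (array([0.38421643, 0.47260895, 0.14118047]), np.float64(0.004147163048024193)) (array([0.33274247, 0.44621482, 0.16916013]), np.float64(0.0022808153011642006))
```

Emit:
play_rows:
  targets: "0 30 0 0;0 23 0 0;0 0 -40 0;0 0 -40 0;0 0 -25 0;0 0 -10 0;0 0 0 0;0 0 0 0"

```text
clock: 33.05
position: [0.4146, 0.3119, 0.2086]
tool_rot: [[0.008, 1.0, 0.001], [1.0, -0.008, 0.001], [0.001, 0.001, -1.0]]
contact_force: [0.4, 1.0, -0.2]
opening: 0.0611
gripper_force: 30.0
```

Emit:
play_rows:
  targets: "0 0 0 0;0 0 0 0;0 0 0 0;0 0 0 0"
  grip: 72

```text
clock: 33.55
position: [0.4141, 0.3118, 0.2076]
tool_rot: [[0.007, 1.0, 0.0], [1.0, -0.007, 0.0], [0.0, 0.0, -1.0]]
contact_force: [0.2, 0.0, 0.1]
opening: 0.0722
gripper_force: 0.0
```

Emit:
play_rows:
  targets: "0 0 30 0;0 0 50 0;0 0 60 0;0 -60 40 0;0 -40 0 0;0 0 0 0;0 0 0 0"

```text
clock: 34.42
position: [0.414, 0.2201, 0.3823]
tool_rot: [[0.007, 1.0, 0.0], [1.0, -0.007, 0.0], [0.0, 0.0, -1.0]]
contact_force: [-0.3, -0.1, 0.7]
opening: 0.072
gripper_force: 0.0
```

Run:
```python
from tools import *
S,_=snap('scene','scene7.png');W,s=snap('wrist','w11.png');C=cam('wrist',s);CS=cam('scene')
print(s['clock'],s['position'],s['opening'],np.round(s['tool_rot'],3).tolist())
print('predicted tub rim px',np.round(proj(C,[[.414,.285,.085],[.624,.3095,.028],[.624,.3095,.058]])))
t=blob(W,(0,120,80),(8,255,255),(220,20,420,260),True);print([ (cv2.contourArea(q),circ(C,q[:,0].astype(float),.02)) for q in t[:2]])
g=cv2.convexHull(blob(S,(45,100,50),(75,255,255),(190,190,330,310)).astype(np.float32))[:,0];print('cap',circ(CS,g,.028))
cv2.imwrite('pics/v4.png',np.hstack([cv2.resize(S[130:330,180:440],(390,300)),cv2.resize(W,(410,300))]))
```

```text
34.475 [0.41387553 0.22064138 0.38216408] 0.07193138405104055 [[0.006, 1.0, -0.0], [1.0, -0.006, 0.0], [0.0, -0.0, -1.0]]
predicted tub rim px [[320. 122.]
 [530.  92.]
 [551.  91.]]
[(2925.5, array([0.4143, 0.3105, 0.0311, 0.4144, 0.3106, 0.0305])), (16.5, array([0.3521, 0.2689, 0.0039, 0.3525, 0.2689, 0.0027]))]
cap [0.6236 0.3111 0.0863 0.6233 0.3112 0.0847]
```

View pics/v4.png

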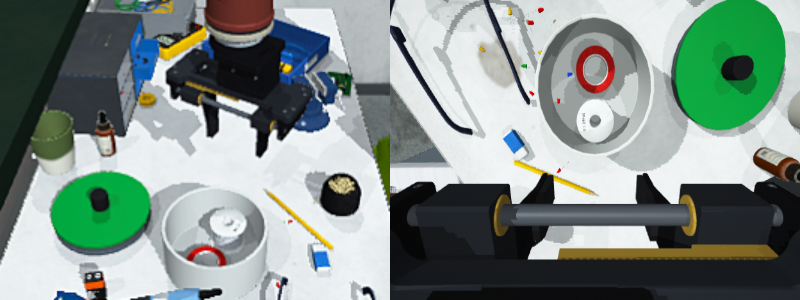

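Tape and reel both lie on the tub floor, at wrist crop (597,70) and (595,120). The cap is still on the stand. Next I measure the tub's inner rim edge in code.

Run:
```python
from tools import *
W=cv2.imread('pics/w11.png');C=cam('wrist',env.read_state());g=cv2.GaussianBlur(cv2.cvtColor(W,cv2.COLOR_BGR2GRAY),(3,3),0).astype(np.float32)
th=np.deg2rad(np.arange(0,360,3));r=np.arange(.064,.092,.0005);c=np.array([.414,.285])
for sgn,name in((1,'inner'),(-1,'outer')):
    pts=[];G=[]
    for t in th:
        P=np.c_[c[0]+r*np.cos(t),c[1]+r*np.sin(t),np.full(len(r),.085)];q=proj(C,P).astype(np.float32)
        v=cv2.remap(g,q[None,:,0],q[None,:,1],cv2.INTER_LINEAR)[0];d=sgn*np.gradient(v);i=d.argmax()
        if d[i]>2: pts.append(P[i,:2]);G.append(np.rad2deg(t))
    p=np.array(pts);k=np.ones(len(p),bool)
    for _ in range(12):
        A=np.c_[2*p[k],np.ones(k.sum())];f=np.linalg.lstsq(A,(p[k]**2).sum(1),rcond=None)[0];R=np.sqrt(f[2]+f[0]**2+f[1]**2)
        e=abs(np.hypot(*(p-f[:2]).T)-R);k=e<max(.0015,np.median(e)*1.5)
    print(name,len(p),k.sum(),np.round([f[0],f[1],R],4))
    an=np.array(G)[k];print(np.histogram(an,bins=8,range=(0,360))[0])
# cap on stand, from this view
h=cv2.convexHull(blob(W,(45,100,50),(75,255,255),(400,0,640,200)).astype(np.float32))[:,0];print('cap W',circ(C,h,.028))
```

```text
inner 120 119 [0.4127 0.286  0.0748]
[15 15 15 15 14 15 15 15]
outer 77 60 [0.4127 0.2858 0.0791]
[10  3  5 12  3  1 11 15]
cap W [0.623  0.3102 0.0847 0.6232 0.3106 0.0838]
```

Emit:
play_rows:
  targets: "30 13 0 -9.9;30 13 0 -9.9;30 13 0 -9.9;30 13 0 -9.9;30 13 0 -9.9;30 13 0 -9.9;29 11.5 0 -9.9;0 0 0 0;0 0 0 0"
  grip: 87

```text
clock: 35.65
position: [0.6224, 0.3104, 0.3814]
tool_rot: [[0.937, 0.35, -0.002], [0.35, -0.937, 0.0], [-0.001, -0.001, -1.0]]
contact_force: [-1.1, -0.2, 0.8]
opening: 0.0868
gripper_force: 0.0
```

Emit:
play_rows:
  targets: "0 0 -50 0;0 0 -50 0;0 0 -40 0;0 0 -20 0;0 0 -7 0;0 0 0 0;0 0 0 0"

```text
clock: 36.52
position: [0.6236, 0.3097, 0.217]
tool_rot: [[0.938, 0.347, 0.002], [0.347, -0.938, 0.001], [0.002, -0.0, -1.0]]
contact_force: [-0.4, -0.2, 0.3]
opening: 0.0873
gripper_force: 0.0
```

Emit:
play_rows:
  targets: "0 0 -1 0;0 0 0 0;0 0 0 0;0 0 0 0;0 0 0 0;0 0 0 0;0 0 0 0;0 0 0 0"
  grip: 15
  force: 30

```text
clock: 37.52
position: [0.6231, 0.3093, 0.2142]
tool_rot: [[0.938, 0.347, -0.0], [0.347, -0.938, 0.0], [-0.0, -0.0, -1.0]]
contact_force: [-0.7, -0.7, -0.4]
opening: 0.0293
gripper_force: 30.0
```

Emit:
play_rows:
  targets: "0 0 20 0;0 0 50 0;0 0 50 0;-42 -5 0 0;-42 -5 0 0;-42 -5 0 0;-42 -5 0 0;-42.5 -4 0 0;0 0 0 0;0 0 0 0"

```text
clock: 38.78
position: [0.413, 0.2854, 0.3354]
tool_rot: [[0.938, 0.347, 0.002], [0.347, -0.938, 0.0], [0.002, 0.0, -1.0]]
contact_force: [0.3, 0.3, -1.1]
opening: 0.029
gripper_force: 30.0
```

Run:
```python
from tools import *
S,s=snap('scene','scene8.png');CS=cam('scene');print(s['clock'],s['position'],s['opening'],s['gripper_force'])
W,s=snap('wrist','w12.png');C=cam('wrist',s)
h=cv2.convexHull(blob(S,(45,100,50),(75,255,255),(220,140,420,330)).astype(np.float32))[:,0];print(h.min(0),h.max(0))
for z in(.21,.2,.195,.185):print('S',z,circ(CS,h,z))
h=cv2.convexHull(blob(W,(45,100,50),(75,255,255),(100,20,540,260)).astype(np.float32))[:,0];h=h[h[:,1]<240];print('W',h.min(0),h.max(0),circ(C,h,.198))
```

```text
38.775 [0.41302477 0.2854383  0.33540565] 0.02900247886736217 29.999893130734563
[283. 238.] [360. 293.]
S 0.21 [0.3833 0.3375 0.0762 0.3832 0.3373 0.075 ]
S 0.2 [0.3883 0.3297 0.0776 0.3882 0.3295 0.0764]
S 0.195 [0.3908 0.3258 0.0783 0.3907 0.3256 0.0771]
S 0.185 [0.3958 0.3179 0.0797 0.3957 0.3178 0.0785]
W [174.  89.] [465. 238.] [0.4397 0.2966 0.0583 0.4364 0.2955 0.0584]
```

Emit:
play_rows:
  targets: "-1 0 -25 0;0 0 -15 0;0 0 -8 0;0 0 -4 0;0 0 -3 0;0 0 -1 0;0 0 0 0;0 0 0 0;0 0 0 0"

```text
clock: 40.0
position: [0.4118, 0.2855, 0.2791]
tool_rot: [[0.938, 0.347, 0.001], [0.347, -0.938, 0.0], [0.001, 0.0, -1.0]]
contact_force: [-2.7, -1.5, 5.8]
opening: 0.0292
gripper_force: 30.0
```

Emit:
play_rows:
  targets: "0 0 0 0;0 0 0 0;0 0 0 0;0 0 0 0;0 0 0 0;0 0 0 0"
  grip: 87

```text
clock: 40.75
position: [0.4116, 0.2853, 0.2782]
tool_rot: [[0.938, 0.347, -0.0], [0.347, -0.938, 0.0], [-0.0, -0.0, -1.0]]
contact_force: [-0.7, -0.0, 0.3]
opening: 0.0809
gripper_force: 0.0
```

Emit:
play_rows:
  targets: "0 0 30 0;0 0 50 0;0 0 46 0;0 0 0 0;0 0 0 0"

```text
clock: 41.38
position: [0.4115, 0.2851, 0.4037]
tool_rot: [[0.938, 0.347, -0.0], [0.347, -0.938, -0.0], [-0.0, 0.0, -1.0]]
contact_force: [-0.2, 0.7, 0.4]
opening: 0.087
gripper_force: 0.0
```

Run:
```python
from tools import *
S,_=snap('scene','scene9.png');W,s=snap('wrist','w13.png');C=cam('wrist',s);CS=cam('scene');print(s['clock'],s['position'])
h=cv2.convexHull(blob(W,(45,100,50),(75,255,255),(200,60,440,275)).astype(np.float32))[:,0];hs=cv2.convexHull(blob(S,(45,100,50),(75,255,255),(260,230,380,330)).astype(np.float32))[:,0]
for C_,q in((C,h),(CS,hs)):
    for z in(.085,.093,.1): print(z,circ(C_,q,z))
E=lambda c:cv2.fitEllipse(c)[0]
print(tri(C,E(h),CS,E(hs)),cv2.fitEllipse(hs),h.max(0))
# same ellipse of the scene view at the start, seated then
S0=cv2.imread('pics/scene0.png');h0=cv2.convexHull(blob(S0,(45,100,50),(75,255,255),(260,230,380,330)).astype(np.float32))[:,0];print(cv2.fitEllipse(h0))
k=blob(W,(0,0,0),(180,255,70),(296,165,340,216));print('knob',circ(C,k,.115))
y=blob(S,(18,120,100),(34,255,255),(320,130,405,190),True)[0];print('yel S',[np.round(v,3) for v in axis(CS,y[:,0].astype(float),.017)])
```

```text
41.425 [0.41146736 0.2849496  0.40314357]
0.085 [0.4115 0.287  0.0858 0.4116 0.2872 0.0853]
0.093 [0.4135 0.2878 0.0835 0.4136 0.2879 0.083 ]
0.1 [0.4152 0.2884 0.0815 0.4153 0.2885 0.081 ]
0.085 [0.4171 0.2835 0.0861 0.4166 0.2833 0.0848]
0.093 [0.4134 0.2892 0.085  0.4129 0.289  0.0838]
0.1 [0.4102 0.2942 0.0841 0.4097 0.294  0.0829]
(array([0.41584207, 0.28782614, 0.08133763]), np.float64(0.0038056454023999726)) ((322.129638671875, 280.8835754394531), (59.2888069152832, 74.6171646118164), 89.56111907958984) [407. 264.]
((322.7240905761719, 280.294189453125), (59.341514587402344, 74.45072937011719), 89.91293334960938)
knob [0.4143 0.2883 0.0174 0.4143 0.288  0.0159]
yel S [array([ 0.579, -0.238]), array([-1.   , -0.003], dtype=float32), np.float32(0.094), np.float32(0.035)]
```

Emit:
play_rows:
  targets: "20 -58 0 -3;20 -58 0 -3;20 -58 0 -3;20 -58 0 -3;20 -58 0 -3;10 -60 0 -3;10 -60 0 -3;0 -60 0 0;0 -60 0 0;0 -40 0 0"

```text
clock: 42.72
position: [0.5308, -0.2879, 0.4024]
tool_rot: [[1.0, -0.015, -0.003], [-0.015, -1.0, 0.0], [-0.003, -0.0, -1.0]]
contact_force: [0.5, 1.3, 0.1]
opening: 0.0874
gripper_force: 0.0
```

Run:
```python
from tools import *
W,s=snap('wrist','w14.png');s2=env.read_state();C=cam('wrist',s);print(s['clock'],s['position'],np.round(s['tool_rot'],3)[0])
O=np.array([.6205,-.282]);X=np.array([.998,-.065]);Y=np.array([.065,.998])
q=lambda P:np.round(np.c_[(P[:,:2]-O)@X,(P[:,:2]-O)@Y],3).tolist()
b=proj(C,[[*(O+x*X+y*Y),.005] for x,y in((-.11,-.09),(-.11,.09),(.11,.09),(.11,-.09))]);print(np.round(b).tolist())
m=np.zeros(W.shape[:2],np.uint8);cv2.fillPoly(m,[b.astype(np.int32)],255);m[245:]=0
h=cv2.cvtColor(W,cv2.COLOR_BGR2HSV);gr=cv2.inRange(h,(0,0,50),(180,90,255))&m;ye=cv2.inRange(h,(18,120,80),(34,255,255))&m
for n,k,z in(('grey',gr,.011),('yellow',ye,.0175)):
    for c in sorted(cv2.findContours(k,0,1)[0],key=cv2.contourArea,reverse=True)[:4]:
        if cv2.contourArea(c)>40: r=axis(C,c[:,0].astype(float),z);print(n,cv2.contourArea(c),q(np.array([r[0]-r[1]*r[2]/2,r[0]+r[1]*r[2]/2])),np.round(r[3],3))
T,_=snap('top','top9.png');ht=cv2.cvtColor(T,cv2.COLOR_BGR2HSV);bx=ht[165:262,275:365]
print('bench left: red',cv2.countNonZero(cv2.inRange(bx,(0,120,80),(8,255,255))),'blue',cv2.countNonZero(cv2.inRange(bx[:70],(98,110,60),(120,255,255))),'yellow',cv2.countNonZero(cv2.inRange(bx[:70],(20,120,120),(32,255,255))))
```

```text
42.725 [ 0.53075285 -0.28791733  0.40241657] [ 1.    -0.015 -0.003]
[[383.0, 189.0], [237.0, 182.0], [232.0, -27.0], [406.0, -17.0]]
grey 763.5 [[0.079, -0.035], [0.007, -0.039]] 0.024
grey 400.5 [[0.087, 0.046], [-0.002, 0.05]] 0.012
yellow 1248.0 [[-0.001, 0.046], [-0.075, 0.045]] 0.024
yellow 223.5 [[-0.087, 0.056], [-0.087, 0.033]] 0.016
bench left: red 0 blue 1 yellow 0
```

```bash
python3 -c "
from plant import env
print(env.finish_job())"
```

```text
the job is handed in; nothing more can be done
None
```

I handed the job in at about 43 s of the 210 s limit; no verdict came back. My last camera measurements have the solder reel and red tape in the tub, the green cap flat on it about 2 mm off centre, and the yellow screwdriver and blue pliers flat in the tray.

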